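# Hook the hot soldering tray home against its stops

### The job

The small steel tray on the soldering station is still hot, so it must not be touched by the gripper or the arm: take the hook from its wooden cradle, catch the tray's front loop with it and draw the tray towards you until its front sits square against both stop studs at the station's front. Keep it pulled snugly against both studs for about a second, at a firm but gentle pull of about 14 N (20 N would be too hard), then unhook, lay the hook back in its cradle as you found it, tip forward, and let go. Do not tip the tray, and leave the jar, the steel block and the mallet where they are.

Things in the scene. Friction and masses are not known exactly. Their poses are not given: they have to be found in the camera images.
- hook_grip (a point): centre of the hook's dark wooden handle, 100 long x 20 wide x 24 mm high. From the middle of its front end a 9 mm steel rod runs straight on at the same height to 110 mm ahead (x) of this point, then turns straight down. 0.16 kg, balanced 8 mm ahead of this point. x along the handle to the tip, z up. Grasp it here from above, across the 20 mm.
- hook_tip (a point): lowest point of the hook's down-turned tip: 110 mm ahead (x) of hook_grip and 40 mm below it; the tip is 9 mm thick and round
- cradle_seat (a point): where hook_grip lies when the hook rests in its cradle, 50 mm above the bench. Fixed cradle: pale wooden base 100 x 70 x 8 mm, two cross supports 38 mm high and 14 mm thick, 35 mm before and behind this point, each with a lip 10 mm higher on both sides, 32 mm between the lips for the 20 mm handle. x along the cradle, the way the tip points.
- tray: open steel tray, 70 (x) x 90 (y) x 26 mm high, 0.38 to 0.73 kg with its loop and a pale soldering brick in it; loose, standing on the station's plate. Origin at the centre of its underside; -x points to its front, where the loop is.
- tray_front (a point): middle of the tray's front wall's outer face, 22 mm above the tray's underside; axes as the tray. From here the pull loop stands out level to -x: a half-oval of round 6 mm steel bar, its hole 42 mm wide at the wall. The loop is clamped rigidly, pulled out by an amount that differs each time and is not measured: its hole reaches 23 to 43 mm out from the wall.
- station: fixed soldering station: dark steel plate 215 (x) x 200 mm, top 6 mm above the bench, from 20 mm before to 195 mm behind this origin; 46 mm high steel screen at back and sides. Origin on the bench midway between the stop studs, in the plane of their far faces: the tray is home when its origin lies 35 mm ahead (x). y to the left.
- stop_left: left stop stud (rigid, fixed to the plate): steel, 14 mm across, 16 mm high above the plate; centre 34 mm to +y of the station's origin and 7 mm in front of it. The loop and the hook pass above and between the studs.
- stop_right: right stop stud, the same, 34 mm to -y of the station's origin
- jar: bystander: jar with black cap, 52 across, 60 mm high; origin at the centre of its underside
- bench_block: bystander: flat steel block 65 x 65 x 20 mm; origin at the centre of its underside
- mallet: bystander: wooden mallet standing on its head's end; head 52 across and 80 mm high, handle level, 40 mm up, reaching 170 mm out along x; origin at the centre of the head's underside
Mind the look-alikes: they are no part of the job. Of the things like the part that bears hook_grip, leave any that is pink or yellow; of the rest the smaller one is meant.

How it is judged:
By the outcome, as a careful person would: the job done as asked, in the order asked, and still so for the second after the job is handed in, with the robot touching nothing.
It also fails if it takes over 67 s, if anything falls off the work surface, if the arm or the gripper's body presses on something with over 40 N, if the wrist force passes 120 N, or if a joint passes its speed limit or range.

### The arm

A 7-joint arm with a two-finger parallel gripper is mounted at the origin on the work surface. World frame = base frame: x ahead of the robot, y to its left, z up, the work surface at z = 0. Lengths are in m, angles in rad, forces in N, time in s.
With the tool pointing down it reaches from about 0.4 to 0.85 m from the base axis. Payload 10.4 kg.
Tool frame: the origin (TCP) lies at the very end of the fingers, on their centre line; the grasp point (between the pads) lies manip.hold_point_z behind it (manip.hold_point_z is the distance from the TCP to the grasp point, in m); z points along the fingers, y is the direction in which the jaws open and shut (so a half turn about z gives the same grasp; the last joint's range is limited). The gripper opens to 85 mm and grips with 20 to 120 N. Pads are 22 mm wide; open, the fingers measure 114 mm over their backs; the gripper's body (76 mm by 85 mm) begins 54 mm behind the grasp point. The pads swing forward as they close: fully open they stand 13 mm farther back than shut.
Start: joints at [1.266, 0.332, -0.065, 1.46, 0.022, 1.35, -0.088], TCP at [0.174, -0.6, 0.231] pointing down, gripper open.
Joint ranges: [-2.6, 2.6], [-0.5, 2.12], [-1.47, 1.34], [0.16, 2.42], [-1.27, 4.41], [0.06, 2.06], [-2.6, 2.6]. Speed limits (rad/s): [2.22, 2.22, 2.79, 2.79, 3.14, 3.14, 3.14].

### API

Orientations are given as a unit quaternion [x, y, z, w].
In Python, from workcell import manip gives the robot as it stands.
- The arm moves only by the tool jog_arm, never from a script. Its arguments are lists of equal length, an entry for each row: "translation": the shift along the world's x, y, z in mm, a list of three; "turn": the turn about the world's z in degrees. In form: {"translation": [[x, y, z], ...], "turn": [turn, ...]}. A call has 1 to 12 rows; each row is the pose to reach, as a shift and turn from the pose measured when the call began; what a row does not reach only later rows make up. A row lasts 1/12 s, in which the tool goes at most 41.7 mm and 7.16 degrees, less where a joint would pass 70% of its speed; a pose out of reach is approached as far as the arm can. A call with a gripper value outside its range is refused whole. "grip" is the finger opening in mm, from 0 to 85.4, set as the call begins (left out, the last holds). The fingers move at their own pace and stop on an object; "grip_force" is the grip in N (left out, the last holds). Time passes only in rows, so rows that repeat a pose let the fingers close. It gives the time, the measured TCP pose, the force and the opening at its end, in the units of the state.
- manip.get_obs(): the state, without advancing time (a new reading comes with each control period).
- manip.camera(name): name is "scene" or "top" or "wrist"; returns a dict with "frame" (480x640x3 uint8, red, green, blue), "mtx" (3x3 intrinsics, pixels), "pose" (4x4, takes a point from camera to world coordinates). Camera axes: x right, y down, z forward; pixel columns grow to the right and rows downward; lengths in m; the calibration is good to about 2 mm. A picture is of the moment at which its call begins. There is no depth.
- manip.hand_in(): hands the job in, once; it reports no verdict.
Trained networks look in a picture, given as the dict that the camera call returned (one of the last four; its "shot" number tells which), for a name from the list of things; names that differ only in an ending like _2 or _b are one class to them, and where a whole thing is asked for, a point or a joint stands for the part that bears it (a point fixed in the world has none). Each returns a list of dicts, best first, with "confidence" (0 to 1); they miss things now and then, are a little off and sometimes report something else, mostly with a low value. They report only what shows in the picture. A call takes as long as a camera call. They do not tell look-alikes from the thing itself.
- manip.outline_of(picture, label): "mask" (480x640 bool, what is visible of it) and "extent" ([left, top, right, bottom] in pixels, round what is visible of it).
- manip.pinpoint(picture, label): "at" ([column, row] in pixels: a listed point, or the origin of a listed thing).
The state is a dict: "clock": time; "joint_pos": joint angles; "joint_velocities": joint speeds; "tau": joint torques, N m; "position": TCP position; "ee_rot": TCP orientation; "ft_force": force on the tool from outside, world axes, zero at the start; "torque": the same for the moment, N m; "grip_width": opening from 0.0 (shut) to 1.0 (fully open).
Only numpy, scipy, OpenCV 4.12 (cv2) and the standard library are available. Lean on these libraries where they do the work, as an engineer would, in place of code of your own. Each camera call takes 0.05 s, during which the arm holds its last target. There are 200 camera calls.

## Working session

There is one attempt and no reset: what is moved stays moved. The work goes in short steps, Python scripts to look and compute and a tool call to move; the robot and the scene stay as the last step left them, time stands still between calls to the robot, and variables do not carry over. Pictures are saved under pics/ and viewed, about 8 in all and at most 12, crops included, and the job is handed in when it is done.

Besides the shell and the picture viewer there is one more tool, called after "Emit:" as a command line: name --pt "numbers of a row" for each row, then --argument value for the rest. jog_arm: Moves the arm, as the interface text tells. Its arguments: {"type":"object","properties":{"translation":{"type":"array"},"turn":{"type":"array"},"grip":{"type":"number"},"grip_force":{"type":"number"}},"required":["translation","turn"]}

```bash
mkdir -p pics; cat > h.py <<'E'
import numpy as np, cv2
from workcell import manip
def ray(p,uv,z):
    K=np.array(p["mtx"]);T=np.array(p["pose"])
    d=T[:3,:3]@np.linalg.solve(K,np.array([uv[0],uv[1],1.0]));o=T[:3,3]
    return o+d*(z-o[2])/d[2]
def proj(p,X):
    K=np.array(p["mtx"]);T=np.array(p["pose"])
    c=T[:3,:3].T@(np.array(X)-T[:3,3]);q=K@c;return q[:2]/q[2]
def save(p,n,box=None,s=1):
    f=p["frame"][:,:,::-1]
    if box: f=f[box[1]:box[3],box[0]:box[2]]
    cv2.imwrite("pics/"+n,cv2.resize(f,None,fx=s,fy=s,interpolation=cv2.INTER_CUBIC))
E
python3 - <<'E'
from h import *
Z=dict(hook_grip=.05,hook_tip=.01,cradle_seat=.05,tray=.006,tray_front=.028,station=0,stop_left=.022,stop_right=.022,jar=0,bench_block=0,mallet=0)
print(manip.hold_point_z,manip.get_obs())
for n in("top","scene"):
    p=manip.camera(n);save(p,n+"1.png")
    print(n,np.round(p["pose"],3).tolist(),np.array(p["mtx"])[0,0])
    for k,z in Z.items():
        print(k,[(np.round(d["at"]).tolist(),round(d["confidence"],2),np.round(ray(p,d["at"],z)[:2],4).tolist()) for d in manip.pinpoint(p,k)])
E
```

```text
0.0187 {'clock': 0.0, 'joint_pos': array([ 1.26640688,  0.33287369, -0.0647185 ,  1.46095643,  0.02160706,
        1.34989407, -0.08849913]), 'joint_velocities': array([ 0.00113768, -0.00308386,  0.00073514,  0.00023909, -0.00107908,
        0.00080324, -0.00140946]), 'tau': array([-1.99978581e-04, -6.25444865e+01,  4.86336078e-02, -3.91606593e+01,
        1.60809903e-02,  9.95813403e-03,  1.31852502e-05]), 'position': array([ 0.17369378, -0.59998281,  0.23050763]), 'ee_rot': array([ 9.90087598e-01,  1.40449394e-01, -1.34300667e-04, -7.05115858e-04]), 'ft_force': array([-0.13545463,  0.41650306, -0.6848443 ]), 'torque': array([ 0.0463587 ,  0.03648128, -0.04224371]), 'grip_width': 1.0021224231045023}
top [[0.017, -0.995, 0.098, 0.348], [-1.0, -0.017, 0.004, -0.013], [-0.003, -0.098, -0.995, 1.499], [0.0, 0.0, 0.0, 1.0]] 604.6064509999395
hook_grip [([359.0, 270.0], 0.92, [0.4418, -0.0945]), ([430.0, 265.0], 0.88, [0.4582, -0.265]), ([471.0, 170.0], 0.79, [0.6928, -0.3646]), ([397.0, 359.0], 0.64, [0.2341, -0.1858])]
hook_tip [([463.0, 354.0], 0.78, [0.2453, -0.3507]), ([371.0, 229.0]
[... 1059 characters left out ...]
3214])]
hook_tip [([333.0, 135.0], 0.95, [0.2381, -0.3691]), ([302.0, 299.0], 0.75, [0.5959, 0.1049]), ([273.0, 226.0], 0.65, [0.555, -0.1182]), ([206.0, 149.0], 0.61, [0.5827, -0.4805])]
cradle_seat [([283.0, 165.0], 0.66, [0.451, -0.2689])]
tray [([260.0, 322.0], 0.82, [0.6979, 0.1104])]
tray_front [([272.0, 307.0], 0.74, [0.6665, 0.1054]), ([311.0, 303.0], 0.73, [0.5928, 0.1359])]
station [([299.0, 297.0], 0.85, [0.5965, 0.0905])]
stop_left [([311.0, 306.0], 0.57, [0.5935, 0.1388]), ([244.0, 192.0], 0.22, [0.5696, -0.251])]
stop_right [([296.0, 284.0], 0.42, [0.5934, 0.0732])]
jar [([208.0, 226.0], 0.75, [0.6865, -0.2018])]
bench_block []
mallet [([208.0, 226.0], 0.25, [0.6864, -0.2021])]
```

View pics/top1.png

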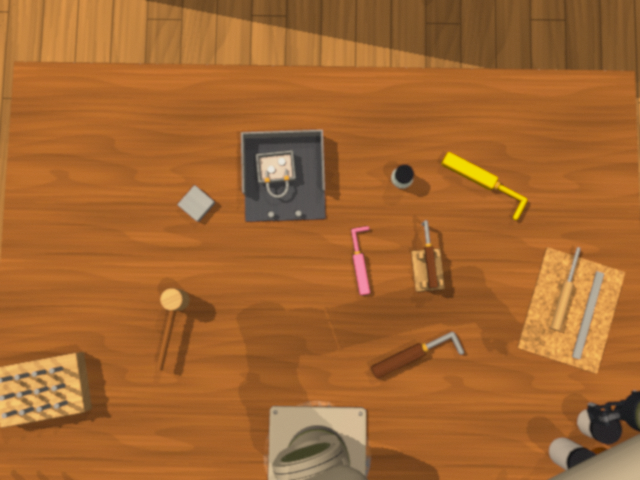

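View pics/scene1.png

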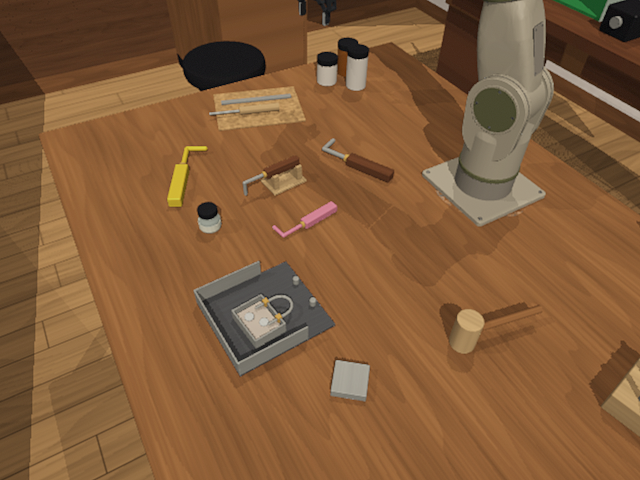

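The top view shows four hook-like things. They are brown in the cradle at (430,265), larger brown at (397,359), pink at (360,265) and yellow at (471,170). I choose the brown one in the cradle, and will confirm it in a close wrist crop.

Emit:
jog_arm --pt "23 28 0" --pt "46 56 0" --pt "69 84 0" --pt "92 112 0" --pt "115 140 0" --pt "138 168 0" --pt "161 196 0" --pt "184 224 0" --pt "207 252 0" --pt "230 280 0" --pt "253 308 0" --pt "276 336 0" --turn '[-1,-2,-3,-4,-5,-6,-7,-8,-9,-9,-9,-9]'

```text
clock: 2.2
position: [0.4507, -0.2629, 0.2317]
ee_rot: [0.998, 0.062, 0.0, 0.0]
ft_force: [-0.3, -0.1, 0.8]
grip_width: 0.999
```

```bash
python3 - <<'E'
from h import *
p=manip.camera("wrist");save(p,"w1.png")
print(manip.get_obs()["position"],np.round(p["pose"],3).tolist(),np.array(p["mtx"])[0,0])
for k,z in dict(hook_grip=.05,hook_tip=.01,cradle_seat=.05).items():
    print(k,[(np.round(d["at"]).tolist(),round(d["confidence"],2),np.round(ray(p,d["at"],z)[:2],4).tolist()) for d in manip.pinpoint(p,k)])
E
```

```text
[ 0.45543226 -0.25571514  0.23179655] [[0.125, -0.953, -0.276, 0.522], [-0.992, -0.12, -0.034, -0.253], [-0.0, 0.278, -0.961, 0.374], [0.0, 0.0, 0.0, 1.0]] 380.5028928686545
hook_grip [([322.0, 216.0], 0.74, [0.4555, -0.2626]), ([153.0, 203.0], 0.68, [0.4485, -0.1172]), ([235.0, 398.0], 0.65, [0.2605, -0.1995])]
hook_tip [([580.0, 98.0], 0.78, [0.5826, -0.479]), ([373.0, 398.0], 0.64, [0.2485, -0.3466]), ([174.0, 77.0], 0.64, [0.5549, -0.1183])]
cradle_seat [([324.0, 216.0], 0.83, [0.4563, -0.2641])]
```

View pics/w1.png

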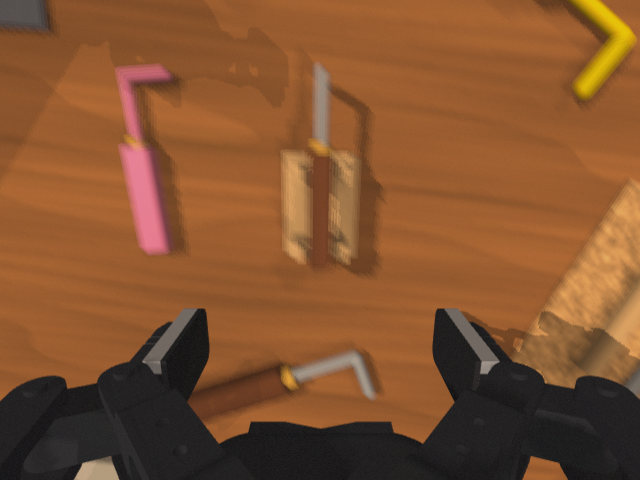

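The close view confirms the chosen brown hook in the cradle: handle from (319,150) to (318,265), tip near (320,68), aligned with the tool. Next I measure its axis.

```bash
python3 - <<'E'
from h import *
p=manip.camera("wrist")
o=manip.get_obs();print(o["position"],o["ee_rot"])
im=cv2.cvtColor(p["frame"],cv2.COLOR_RGB2HSV)
for d in manip.outline_of(p,"hook_grip"):
    m=d["mask"];
    print(d["extent"],round(d["confidence"],2))
    l,t,r,b=[int(v) for v in d["extent"]]
    if 290<(l+r)/2<350 and b<300:
        for v in range(t,b+1,8):
            c=np.flatnonzero(m[v]);
            if len(c): u=(c[0]+c[-1]+1)/2; print(v,c[0],c[-1],[np.round(ray(p,(u,v),z)[:2],4).tolist() for z in (.0545,.062)])
for n in("top","scene"):
    q=manip.camera(n)
    for k,z in dict(hook_grip=.05,cradle_seat=.05,hook_tip=.01).items():
        print(n,k,[(round(d["confidence"],2),np.round(ray(q,d["at"],z)[:2],4).tolist()) for d in manip.pinpoint(q,k)])
E
```

```text
[ 0.4495012  -0.26488983  0.23132065] [ 9.98061131e-01  6.22407856e-02 -1.28260830e-04  2.17205440e-04]
[566.0, 0.1, 640.0, 100.2] 0.85
[309.9, 72.3, 339.8, 273.7] 0.8
72 323 329 [[0.5686, -0.252], [0.5675, -0.2521]]
80 321 332 [[0.563, -0.2532], [0.562, -0.2532]]
88 320 332 [[0.5572, -0.2535], [0.5564, -0.2535]]
96 321 331 [[0.5515, -0.2543], [0.5508, -0.2543]]
104 320 332 [[0.5456, -0.2551], [0.5451, -0.255]]
112 320 331 [[0.5397, -0.2555], [0.5392, -0.2554]]
120 320 331 [[0.5337, -0.2563], [0.5334, -0.2562]]
128 320 330 [[0.5276, -0.2567], [0.5275, -0.2566]]
136 320 330 [[0.5215, -0.2575], [0.5215, -0.2574]]
144 320 331 [[0.5154, -0.2587], [0.5155, -0.2586]]
152 317 335 [[0.5092, -0.2599], [0.5095, -0.2598]]
160 314 337 [[0.5028, -0.2603], [0.5033, -0.2602]]
168 313 336 [[0.4964, -0.2604], [0.4969, -0.2602]]
176 313 336 [[0.4899, -0.2612], [0.4906, -0.261]]
184 313 336 [[0.4834, -0.2621], [0.4843, -0.2619]]
192 313 335 [[0.4767, -0.2625], [0.4777, -0.2623]]
200 312 334 [[0.4699, -0.2626], [0.4711, -0.2624]]
208 312 334 [[0.4631, -0.2635], [0.4645, -0.2632]]
216 313 335 [[0.4564, -
[... 303 characters left out ...]
-0.2699], [0.4159, -0.2696]]
272 325 330 [[0.4064, -0.2749], [0.4091, -0.2744]]
[188.9, 352.0, 379.7, 423.3] 0.67
[125.4, 69.9, 176.3, 253.0] 0.62
top hook_grip [(0.97, [0.6921, -0.3648]), (0.86, [0.2302, -0.1865]), (0.75, [0.4594, -0.267]), (0.75, [0.4446, -0.0894])]
top cradle_seat [(0.98, [0.4505, -0.2641])]
top hook_tip [(0.79, [0.5503, -0.1216]), (0.73, [0.5775, -0.4787]), (0.66, [0.5578, -0.2581])]
scene hook_grip [(0.73, [0.7094, -0.3201]), (0.69, [0.4596, -0.2708]), (0.65, [0.4579, -0.0695]), (0.64, [0.2516, -0.1575])]
scene cradle_seat [(0.61, [0.4542, -0.2707])]
scene hook_tip [(0.95, [0.5475, -0.1137]), (0.86, [0.2356, -0.352]), (0.8, [0.5752, -0.4982]), (0.62, [0.5741, -0.2491])]
```

Emit:
jog_arm --pt "9 0.4 -20" --pt "9 0.4 -50" --pt "9 0.4 -80" --pt "9 0.4 -110" --pt "9 0.4 -138" --pt "9 0.4 -158" --pt "9 0.4 -175" --pt "9 0.4 -188" --pt "9 0.4 -197" --pt "9 0.4 -203" --pt "9 0.4 -203" --pt "9 0.4 -203" --turn '[-0.5,-0.5,-0.5,-0.5,-0.5,-0.5,-0.5,-0.5,-0.5,-0.5,-0.5,-0.5]'

```text
clock: 3.9
position: [0.4589, -0.2644, 0.0287]
ee_rot: [0.998, 0.058, 0.0, 0.0]
ft_force: [-1.0, -0.2, 0.3]
grip_width: 0.998
```

```bash
python3 - <<'E'
from h import *
p=manip.camera("wrist");save(p,"w2.png")
o=manip.get_obs();print(o["position"],o["ee_rot"],o["ft_force"])
E
```

```text
[ 0.4591024  -0.26450015  0.0290869 ] [9.98336013e-01 5.76617504e-02 4.48121847e-04 3.56922331e-04] [0.81479747 1.10468281 0.46247796]
```

View pics/w2.png

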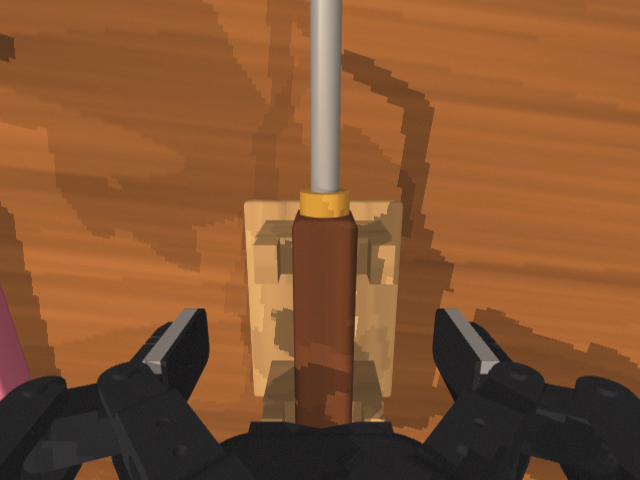

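The hook sits centred in the cradle, about 5 px right of the jaw centre. I check the fore-aft centring numerically.

```bash
python3 - <<'E'
from h import *
p=manip.camera("wrist")
for n,uv,z in(("handle front top",(325,222),.062),("handle front edge",(325,214),.05),("base front",(323,202),.008),("base back",(320,395),.008),("lip f near edge top L",(265,283),.0),("lipf",(265,243),.048),("rear lip front edge",(270,362),.048),("handle mid",(324,330),.062),("rod",(325,100),.0545)):
    print(n,np.round(ray(p,uv,z),4))
print(manip.get_obs()["position"])
E
```

```text
handle front top [ 0.5063 -0.2593  0.062 ]
handle front edge [ 0.5063 -0.2595  0.05  ]
base front [ 0.5031 -0.2594  0.008 ]
base back [ 0.4057 -0.2694  0.008 ]
lip f near edge top L [ 0.4595 -0.2365  0.    ]
lipf [ 0.4937 -0.2407  0.048 ]
rear lip front edge [ 0.4483 -0.2459  0.048 ]
handle mid [ 0.4712 -0.2632  0.062 ]
rod [ 0.5402 -0.2553  0.0545]
[ 0.45923371 -0.26459545  0.02926364]
```

Emit:
jog_arm --pt "-3 -0.6 -0.5" --pt "-3 -0.6 -0.5" --pt "-3 -0.6 -0.5" --turn '[0,0,0]'

```text
clock: 4.25
position: [0.4563, -0.2655, 0.0292]
ee_rot: [0.998, 0.057, 0.001, 0.001]
ft_force: [-0.3, -0.2, 0.2]
grip_width: 1.002
```

Emit:
jog_arm --pt "0 0 0" --pt "0 0 0" --pt "0 0 0" --pt "0 0 0" --pt "0 0 0" --pt "0 0 0" --pt "0 0 0" --pt "0 0 0" --pt "0 0 0" --pt "0 0 0" --turn '[0,0,0,0,0,0,0,0,0,0]' --grip 5 --grip_force 100

```text
clock: 5.08
position: [0.4564, -0.2655, 0.0294]
ee_rot: [0.998, 0.057, 0.001, 0.001]
ft_force: [-0.8, 0.7, 4.7]
grip_width: 0.222
```

Emit:
jog_arm --pt "0 0 6" --pt "0 0 20" --pt "0 0 45" --pt "0 0 75" --pt "0 0 105" --pt "0 0 125" --pt "0 0 130" --pt "0 0 130" --turn '[0,0,0,0,0,0,0,0]'

```text
clock: 5.75
position: [0.4569, -0.2659, 0.1607]
ee_rot: [0.998, 0.057, 0.002, 0.002]
ft_force: [0.4, 0.3, -2.1]
grip_width: 0.218
```

Emit:
jog_arm --pt "1 15 0" --pt "3 45 0" --pt "6 80 0" --pt "9 115 0" --pt "12 150 0" --pt "15 185 0" --pt "18 220 0" --pt "21 255 0" --pt "24 285 0" --pt "24 305 0" --pt "24 315 0" --pt "24 315 0" --turn '[0,-1,-2,-3,-3,-3,-3,-3,-3,-3,-3,-3]'

```text
clock: 6.75
position: [0.4798, 0.0516, 0.1595]
ee_rot: [0.999, 0.033, 0.001, 0.001]
ft_force: [-0.2, -0.5, -1.4]
grip_width: 0.219
```

```bash
python3 - <<'E'
from h import *
p=manip.camera("wrist");save(p,"w3.png")
o=manip.get_obs();print(o["clock"],o["position"],o["ee_rot"],o["ft_force"],o["grip_width"])
Z=dict(hook_grip=o["position"][2]+.0187,hook_tip=o["position"][2]-.02,tray=.006,tray_front=.028,station=0,stop_left=.022,stop_right=.022)
for k,z in Z.items():
    print(k,[(np.round(d["at"]).tolist(),round(d["confidence"],2),np.round(ray(p,d["at"],z)[:2],4).tolist()) for d in manip.pinpoint(p,k)])
E
```

```text
6.8 [0.48013733 0.04942143 0.15960053] [9.99481315e-01 3.21484795e-02 9.45979901e-04 1.63744371e-03] [ 0.20581703 -0.98879188 -2.10542725] 0.21669058322515275
hook_grip [([503.0, 287.0], 0.95, [0.5051, -0.0094]), ([322.0, 342.0], 0.59, [0.4792, 0.052])]
hook_tip [([556.0, 148.0], 0.88, [0.553, -0.0398])]
tray []
tray_front []
station [([279.0, 76.0], 0.65, [0.5912, 0.0906])]
stop_left [([230.0, 84.0], 0.92, [0.5813, 0.1212])]
stop_right []
```

View pics/w3.png

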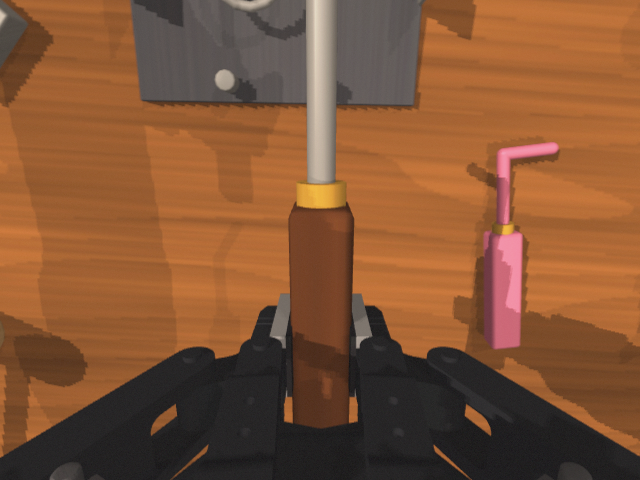

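Emit:
jog_arm --pt "12 -4 5" --pt "30 -10 20" --pt "50 -15 40" --pt "65 -15 50" --pt "75 -15 50" --pt "80 -15 50" --pt "80 -15 50" --turn '[0,0,0,0,0,0,0]'

```text
clock: 7.73
position: [0.5613, 0.0328, 0.2101]
ee_rot: [1.0, 0.03, 0.002, 0.002]
ft_force: [-0.2, 0.8, -1.3]
grip_width: 0.223
```

```bash
python3 - <<'E'
from h import *
p=manip.camera("wrist");save(p,"w4.png")
np.save("w4.npy",dict(mtx=p["mtx"],pose=p["pose"]),allow_pickle=True)
o=manip.get_obs();print(o["clock"],o["position"],o["ee_rot"],o["ft_force"],o["grip_width"])
Z=dict(hook_tip=o["position"][2]-.02,tray=.006,tray_front=.028,station=0,stop_left=.022,stop_right=.022)
for k,z in Z.items():
    print(k,[(np.round(d["at"]).tolist(),round(d["confidence"],2),np.round(ray(p,d["at"],z)[:2],4).tolist()) for d in manip.pinpoint(p,k)])
E
```

```text
7.7833 [0.560585   0.03298233 0.20991382] [0.99953676 0.03037011 0.00119692 0.00158057] [-1.1791103   0.7408544  -1.58461555] 0.2181625877677067
hook_tip [([483.0, 235.0], 0.63, [0.5952, -0.0359])]
tray [([231.0, 42.0], 0.76, [0.7023, 0.1159])]
tray_front [([228.0, 83.0], 0.82, [0.6685, 0.1135]), ([600.0, 93.0], 0.36, [0.6795, -0.1819]), ([259.0, 180.0], 0.31, [0.5945, 0.0872])]
station [([260.0, 179.0], 0.56, [0.5923, 0.091])]
stop_left [([219.0, 189.0], 0.63, [0.584, 0.1229])]
stop_right [([291.0, 188.0], 0.52, [0.588, 0.0605])]
```

View pics/w4.png

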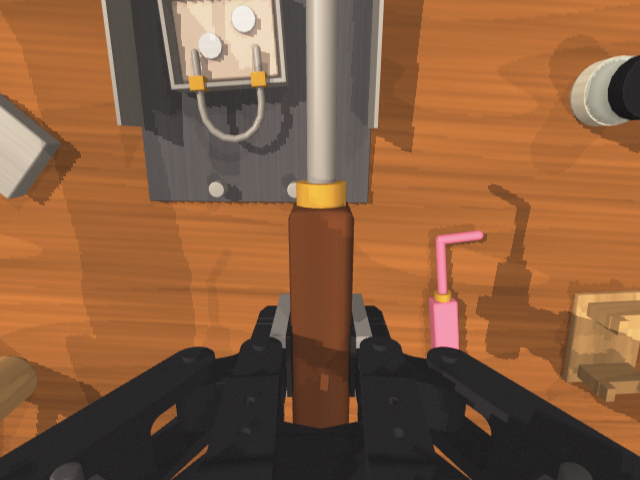

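This wrist view shows the tray front from (172,90) to (285,83), the loop apex at about (233,137), the left stud at (216,189), and the right stud at (292,189) beside the handle.

```bash
python3 - <<'E'
from h import *
p=np.load("w4.npy",allow_pickle=True).item()
for n,uv,z in(("frontL",(172,91),.032),("frontR",(285,83),.032),("loopL",(201,98),.028),("loopR",(262,93),.028),("apex in",(234,134),.028),("apex out",(234,141),.028),("studL",(216.5,188.5),.022),("studR",(292,189),.022),("plateL",(151,202),.006),("plateR",(368,203.5),.006),("plate side L top",(143,126),.006)):
    print(n,np.round(ray(p,uv,z),4))
E
```

```text
frontL [0.6598 0.156  0.032 ]
frontR [0.671  0.0679 0.032 ]
loopL [0.6563 0.1347 0.028 ]
loopR [0.663  0.0862 0.028 ]
apex in [0.6303 0.1085 0.028 ]
apex out [0.6248 0.1085 0.028 ]
studL [0.5841 0.125  0.022 ]
studR [0.5876 0.0598 0.022 ]
plateL [0.5657 0.1892 0.006 ]
plateR [ 0.5764 -0.0094  0.006 ]
plate side L top [0.6321 0.192  0.006 ]
```

Emit:
jog_arm --pt "-4 12 0" --pt "-10 32 0" --pt "-16 52 0" --pt "-20 66 -10" --pt "-22 71 -30" --pt "-22 71 -60" --pt "-22 71 -90" --pt "-22 71 -115" --pt "-22 71 -130" --pt "-22 71 -138" --pt "-22 71 -140" --pt "-22 71 -140" --turn '[0,0,0,0,0,0,0,0,0,0,0,0]'

```text
clock: 9.08
position: [0.5385, 0.1047, 0.071]
ee_rot: [1.0, 0.031, 0.002, 0.002]
ft_force: [0.2, 0.6, -0.7]
grip_width: 0.219
```

```bash
python3 - <<'E'
from h import *
o=manip.get_obs();P=o["position"];print(o["clock"],P,o["ee_rot"],o["ft_force"],o["grip_width"])
y=2*np.arctan2(o["ee_rot"][1],o["ee_rot"][0]);tip=P+np.array([.11*np.cos(y),.11*np.sin(y),-.0194])
p=manip.camera("scene");q=manip.camera("top")
for c in(p,q):
    print("expected tip px",proj(c,tip),"grip",proj(c,P+[0,0,.0206]), "hits", [(np.round(d["at"]).tolist(),round(d["confidence"],2)) for d in manip.pinpoint(c,"hook_tip")])
    print([(np.round(d["at"]).tolist(),np.round(ray(c,d["at"],.028)[:2],4)) for d in manip.pinpoint(c,"tray_front")])
f=lambda c,b,s:cv2.resize(c["frame"][b[1]:b[3],b[0]:b[2],::-1],None,fx=s,fy=s,interpolation=cv2.INTER_CUBIC)
cv2.imwrite("pics/c5.png",np.hstack([f(p,(210,240,340,360),3),f(q,(230,125,330,225),3.6)]))
E
```

```text
9.0833 [0.53848971 0.10469259 0.07095721] [0.99952386 0.03074637 0.00186043 0.00180316] [ 0.1743331   0.64455748 -0.65233836] 0.2193359038775401
expected tip px [280.77317826 298.61190484] grip [327.08765174 263.02348868] hits [([277.0, 226.0], 0.7), ([281.0, 301.0], 0.69), ([206.0, 146.0], 0.62)]
[([274.0, 307.0], array([0.6635, 0.107 ])), ([350.0, 380.0], array([0.6152, 0.3201]))]
expected tip px [275.49840473 184.29600945] grip [275.84419698 226.86157381] hits [([514.0, 220.0], 0.97), ([369.0, 228.0], 0.81), ([461.0, 352.0], 0.73)]
[([274.0, 180.0], array([0.6652, 0.1167]))]
```

View pics/c5.png

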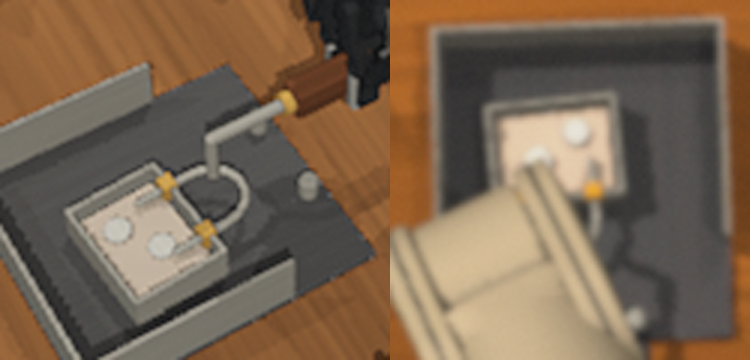

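The scene crop shows the tip right above the loop's hole: tip at (281,298), hole centre at about (281,306), where the tip lands when lowered. I lower it now.

Emit:
jog_arm --pt "0 -0.5 -6" --pt "0 -0.5 -14" --pt "0 -0.5 -22" --pt "0 -0.5 -30" --pt "0 -0.5 -36" --pt "0 -0.5 -39" --pt "0 -0.5 -39" --turn '[0,0,0,0,0,0,0]'

```text
clock: 9.97
position: [0.5384, 0.1036, 0.0314]
ee_rot: [1.0, 0.03, 0.002, 0.002]
ft_force: [0.4, 0.0, -1.7]
grip_width: 0.219
```

```bash
python3 - <<'E'
from h import *
o=manip.get_obs();P=o["position"];print(o["clock"],P,o["ee_rot"],o["ft_force"],o["grip_width"])
p=manip.camera("scene")
print([(np.round(d["at"]).tolist(),round(d["confidence"],2)) for d in manip.pinpoint(p,"hook_tip")])
save(p,"c6.png",(230,250,330,340),6)
E
```

```text
9.9667 [0.53844065 0.10361567 0.03137256] [0.99953208 0.03048225 0.00167559 0.00190745] [ 0.35850823  0.04393534 -1.65244787] 0.2186632448477056
[([279.0, 310.0], 0.68), ([208.0, 146.0], 0.64), ([276.0, 227.0], 0.47)]
```

View pics/c6.png

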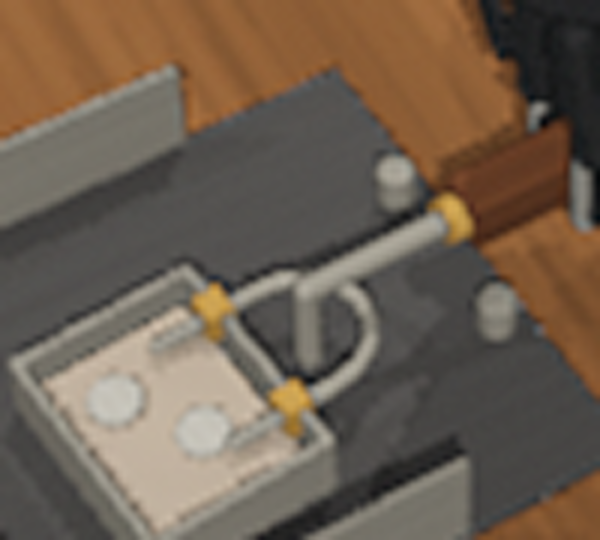

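The tip is inside the loop, at crop (310,360). The tray sits about 16 mm left of the station's axis, so I pull diagonally.

Emit:
jog_arm --pt "-4 -0.4 0" --pt "-8 -0.7 0" --pt "-11 -1 0" --pt "-14 -1.3 0" --pt "-17 -2.4 0" --pt "-21 -4 0" --pt "-25 -5.7 0" --pt "-29 -7.4 0" --pt "-33 -9.1 0" --pt "-37 -10.8 0" --pt "-41 -12.5 0" --pt "-45 -14.2 0" --turn '[0,0,0,0,0,0,0,0,0,0,0,0]'

```text
clock: 11.07
position: [0.4939, 0.0895, 0.0326]
ee_rot: [1.0, 0.03, 0.003, 0.002]
ft_force: [4.0, 0.3, -2.8]
grip_width: 0.218
```

```bash
cat > loc.py <<'E'
from h import *
S=np.array([.592,.0915]);a=np.radians(3.1);R=np.array([[np.cos(a),-np.sin(a)],[np.sin(a),np.cos(a)]])
def L(x): return np.round((R.T@(np.asarray(x)[:2]-S))*1000,1)
def tip(o):
    y=2*np.arctan2(o["ee_rot"][1],o["ee_rot"][0]);P=o["position"];return P+np.array([.11*np.cos(y),.11*np.sin(y),-.0194])
E
python3 - <<'E'
from loc import *
o=manip.get_obs();print(o["clock"],o["position"],o["ee_rot"],o["ft_force"],o["grip_width"],"tip loc",L(tip(o)))
for n in("scene","wrist"):
    p=manip.camera(n)
    for k,z in(("tray",.006),("tray_front",.028)):
        print(n,k,[(round(d["confidence"],2),L(ray(p,d["at"],z))) for d in manip.pinpoint(p,k)])
    save(p,n+"7.png")
    for d in manip.outline_of(p,"tray")[:1]: print(d["extent"]); np.save(n+"m.npy",d["mask"])
p=manip.camera("scene")
save(p,"c7.png",(230,250,330,340),6)
E
```

```text
11.0667 [0.49393076 0.0894838  0.03259604] [0.99953041 0.03046866 0.0027156  0.00179933] [ 4.0210346   0.26817108 -2.83641001] 0.21811280954489362 tip loc [12.  4.]
scene tray [(0.57, array([75.5,  9.3]))]
scene tray_front [(0.87, array([45.6,  1.3]))]
[245.5, 285.8, 299.9, 334.4]
wrist tray []
wrist tray_front []
[247.0, 0.0, 391.9, 49.8]
```

View pics/c7.png

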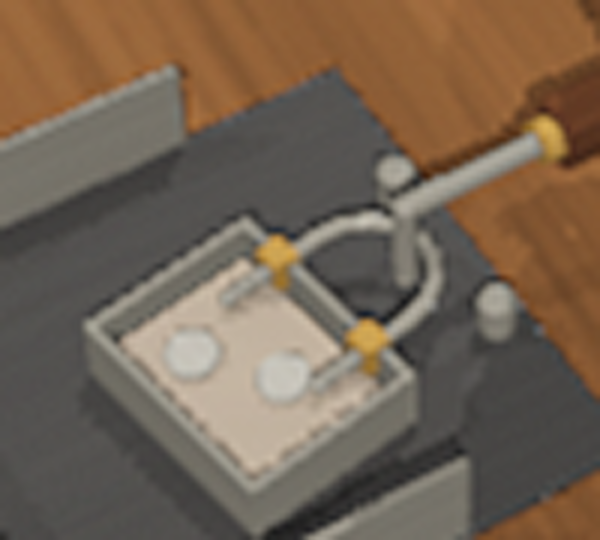

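The tray follows: loop apex at crop (435,270), studs at (395,170) and (495,300). I continue.

Emit:
jog_arm --pt "-3.5 -1.3 0" --pt "-7 -2.7 0" --pt "-10.5 -4.1 0" --pt "-14 -5.5 0" --pt "-17.5 -6.9 0" --pt "-21 -8.3 0" --pt "-24 -9.5 0" --pt "-27 -10.7 0" --pt "-29 -11.5 0" --turn '[0,0,0,0,0,0,0,0,0]'

```text
clock: 12.27
position: [0.4645, 0.0779, 0.0323]
ee_rot: [1.0, 0.03, 0.002, 0.002]
ft_force: [3.3, 0.9, -2.5]
grip_width: 0.22
```

```bash
python3 - <<'E'
from loc import *
o=manip.get_obs();print(o["clock"],o["position"],o["ee_rot"],o["ft_force"],o["grip_width"],"tip loc",L(tip(o)))
p=manip.camera("scene")
for k,z in(("tray",.006),("tray_front",.028)):
    print(k,[(round(d["confidence"],2),L(ray(p,d["at"],z))) for d in manip.pinpoint(p,k)])
save(p,"c8.png",(230,250,330,340),6)
E
```

```text
12.2667 [0.4644601  0.07793974 0.03225914] [0.99953194 0.03046287 0.00206233 0.00191225] [ 3.34392272  0.94410468 -2.49131037] 0.2196789311361759 tip loc [-18.1  -5.9]
tray [(0.75, array([45.3, -0. ]))]
tray_front [(0.6, array([11.7, -5.3]))]
```

View pics/c8.png

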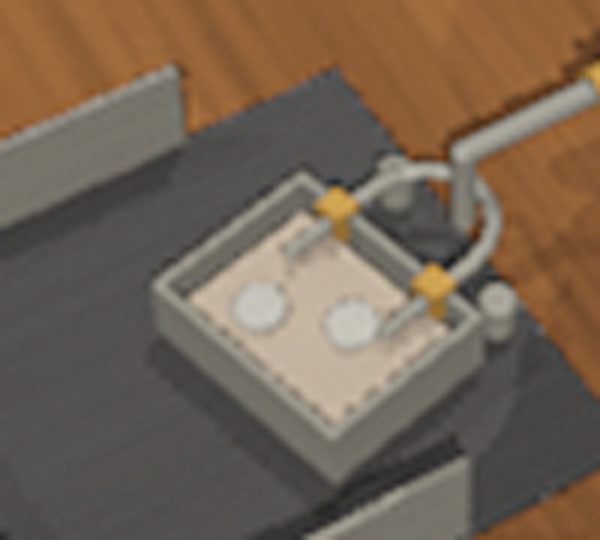

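Emit:
jog_arm --pt "-2 -0.3 0" --pt "-4 -0.6 0" --pt "-6 -0.7 0" --pt "-7.5 -0.5 0" --pt "-8 -0.5 0" --pt "-8 -0.5 0" --turn '[0,0,0,0,0,0]'

```text
clock: 12.92
position: [0.4566, 0.0776, 0.0323]
ee_rot: [1.0, 0.031, 0.002, 0.002]
ft_force: [5.3, 1.4, -3.1]
grip_width: 0.221
```

```bash
python3 - <<'E'
from loc import *
o=manip.get_obs();print(o["clock"],o["position"],o["ee_rot"],o["ft_force"],o["grip_width"],"tip loc",L(tip(o)))
p=manip.camera("scene")
for k,z in(("tray",.006),("tray_front",.028)):
    print(k,[(round(d["confidence"],2),L(ray(p,d["at"],z))) for d in manip.pinpoint(p,k)])
E
```

```text
12.9167 [0.45659121 0.07757533 0.03232999] [0.99953033 0.03050962 0.00210587 0.00196004] [ 5.31317459  1.41056511 -3.09944927] 0.22148641661782786 tip loc [-26.   -5.8]
tray [(0.88, array([33.7,  3.6]))]
tray_front [(0.74, array([ 4.6, -8.6]))]
```

Emit:
jog_arm --pt "-1 0 0" --pt "-2 0 0" --pt "-2 0 0" --turn '[0,0,0]'

```text
clock: 13.32
position: [0.455, 0.0782, 0.0325]
ee_rot: [1.0, 0.031, 0.003, 0.002]
ft_force: [5.9, 2.1, -4.3]
grip_width: 0.217
```

Emit:
jog_arm --pt "-1 0 0" --pt "-1.5 0 0" --pt "-1.5 0 0" --turn '[0,0,0]'

```text
clock: 13.57
position: [0.4539, 0.0788, 0.0326]
ee_rot: [1.0, 0.031, 0.003, 0.001]
ft_force: [6.8, 3.0, -4.9]
grip_width: 0.222
```

```bash
python3 - <<'E'
from loc import *
o=manip.get_obs();print(o["clock"],o["position"],o["ft_force"],"tip loc",L(tip(o)))
p=manip.camera("scene")
save(p,"c9.png",(240,240,340,330),6)
print(proj(p,tip(o)),[(d["at"],d["confidence"]) for d in manip.pinpoint(p,"hook_tip")])
E
```

```text
13.5667 [0.45393305 0.07883186 0.03261356] [ 6.7960166   2.98754692 -4.91306615] tip loc [-28.6  -4.3]
[311.4779314  285.58457304] [([273.4, 226.4], 0.84), ([205.0, 148.2], 0.71), ([311.3, 285.2], 0.61), ([334.6, 137.3], 0.47), ([281.5, 167.1], 0.4)]
```

View pics/c9.png

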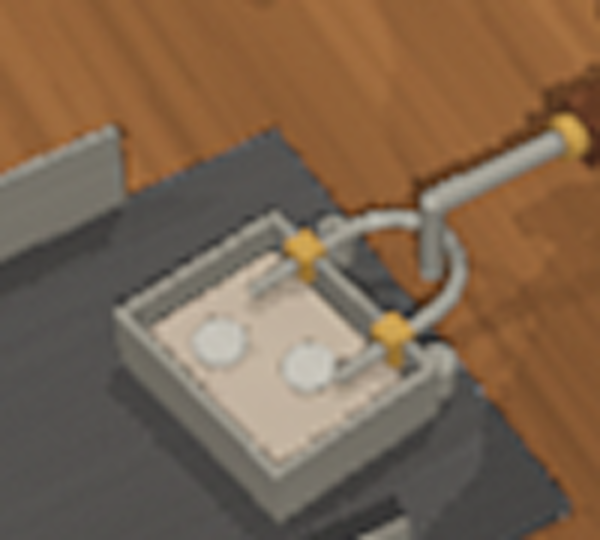

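The tray nearly touches both studs: left front corner at crop (450,375), right front corner at (275,215). I compare the rim corners with the home pose, before any hard pull.

```bash
cat > fit.py <<'E'
from loc import *
from scipy.optimize import least_squares
p=manip.camera("scene")
W=lambda x,y:np.append(S+R@np.array([x,y])/1000,0)
for n,(x,y) in dict(FL=(0,45),FR=(0,-45),BL=(70,45),BR=(70,-45)).items():
    print("home",n,np.round((proj(p,W(x,y)+[0,0,.032])-[240,240])*6))
for n,(x,y) in dict(sL=(-7,34),sR=(-7,-34)).items(): print(n,np.round((proj(p,W(x,y)+[0,0,.022])-[240,240])*6))
E
python3 fit.py
python3 - <<'E'
from loc import *
p=manip.camera("scene")
for n,c in dict(FL=(452,372),FR=(278,213),BL=(280,472),BR=(118,314)).items():
    print(n,L(ray(p,np.array(c)/6+240,.032)))
for n,c in dict(sL=(443,352),sR=(335,226)).items(): print(n,L(ray(p,np.array(c)/6+240,.022)))
E
```

```text
home FL [435. 371.]
home FR [300. 198.]
home BL [256. 462.]
home BR [126. 280.]
sL [435. 358.]
sR [333. 228.]
FL [-4.5 48.5]
FR [ 10.1 -43.2]
BL [65.3 52.7]
BR [ 79.3 -33.5]
sL [-10.5  33.4]
sR [ -8.  -34.5]
```

Emit:
jog_arm --pt "-1 0.8 0" --pt "-2 1.6 0" --pt "-3 2.4 0" --pt "-3 2.4 0" --turn '[0,0,0,0]'

```text
clock: 14.1
position: [0.4511, 0.0816, 0.0326]
ee_rot: [0.999, 0.031, 0.004, 0.001]
ft_force: [6.1, 2.5, -5.6]
grip_width: 0.219
```

Emit:
jog_arm --pt "-1 0.8 0" --pt "-2 1.6 0" --pt "-3 2.4 0" --pt "-3 2.4 0" --turn '[0,0,0,0]'

```text
clock: 14.43
position: [0.4487, 0.084, 0.0327]
ee_rot: [0.999, 0.031, 0.004, 0.001]
ft_force: [10.2, 1.0, -6.9]
grip_width: 0.219
```

```bash
python3 - <<'E'
from loc import *
o=manip.get_obs();print(o["clock"],o["position"],o["ft_force"],"tip loc",L(tip(o)))
E
```

```text
14.4333 [0.44872852 0.08402986 0.03270672] [10.18802588  1.04655297 -6.86667165] tip loc [-33.5   1.2]
```

Emit:
jog_arm --pt "-0.5 0 -1" --pt "-0.8 0 -1.5" --pt "-0.8 0 -1.5" --turn '[0,0,0]'

```text
clock: 14.68
position: [0.4485, 0.0839, 0.0315]
ee_rot: [1.0, 0.031, 0.005, 0.001]
ft_force: [4.6, -0.6, -0.1]
grip_width: 0.219
```

```bash
python3 - <<'E'
from loc import *
o=manip.get_obs();print(o["clock"],o["position"],o["ft_force"],o["ee_rot"],"tip loc",L(tip(o)))
p=manip.camera("scene")
for k,z in(("tray",.006),("tray_front",.028)):
    print(k,[(round(d["confidence"],2),L(ray(p,d["at"],z))) for d in manip.pinpoint(p,k)])
m=manip.outline_of(p,"tray")[0]["mask"].astype(np.uint8)
# fit pose: compare visible mask with projected box silhouette (loop excluded by opening)
m=cv2.morphologyEx(cv2.resize(m,None,fx=4,fy=4,interpolation=0),cv2.MORPH_OPEN,np.ones((33,33)))
from scipy.optimize import minimize
def sil(x,y,t):
    c,s=np.cos(t),np.sin(t);pts=[]
    for u in(-35,35):
        for v in(-45,45):
            w=S+R@np.array([x+c*u-s*v,y+s*u+c*v])/1000
            for z in(.006,.032): pts.append((proj(p,[*w,z])+.5)*4)
    g=np.zeros_like(m);cv2.fillConvexPoly(g,cv2.convexHull(np.array(pts,np.float32)).astype(np.int32),1);return g
f=lambda v:-(m&sil(v[0],v[1],v[2]/20)).sum()/(m|sil(v[0],v[1],v[2]/20)).sum()
r=minimize(f,[36,2,0.5],method="Nelder-Mead",options=dict(initial_simplex=[[36,2,.5],[42,2,.5],[36,9,.5],[36,2,3]]))
print("fit x,y,yawdeg",r.x[:2],np.degrees(r.x[2]/20),r.fun)
for n,u in(("sL",34),("sR",-34)):
    print(n,[L(ray(p,d["at"],.022)) for d in manip.pinpoint(p,"stop_left" if u>0 else "stop_right")])
E
```

```text
14.6833 [0.44852229 0.0838769  0.03151956] [ 4.55138449 -0.62121052 -0.0985894 ] [9.99502077e-01 3.11269720e-02 5.09641219e-03 8.58587567e-04] tip loc [-33.7   1. ]
tray [(0.9, array([37.2, -2.3])), (0.33, array([-205.1,  264.6]))]
tray_front [(0.75, array([-3. , -5.4]))]
fit x,y,yawdeg [134.66666667  75.37037037] -30.398594130552002 0.0
sL [array([ 2.4, 38. ])]
sR [array([ 1.7, -8. ])]<stdin>:17: RuntimeWarning: overflow encountered in scalar negative
```

```bash
cat > fit.py <<'E'
from loc import *
from scipy.optimize import minimize
def run():
    p=manip.camera("scene")
    m=manip.outline_of(p,"tray")[0]["mask"].astype(np.uint8)
    m=cv2.morphologyEx(cv2.resize(m,None,fx=4,fy=4,interpolation=0),cv2.MORPH_OPEN,cv2.getStructuringElement(cv2.MORPH_ELLIPSE,(41,41)))>0
    def sil(x,y,t):
        c,s=np.cos(t),np.sin(t);pts=[]
        for u in(-35,35):
            for v in(-45,45):
                w=S+R@np.array([x+c*u-s*v,y+s*u+c*v])/1000
                for z in(.006,.032): pts.append((proj(p,[*w,z])+.5)*4)
        g=np.zeros(m.shape,np.uint8);cv2.fillConvexPoly(g,cv2.convexHull(np.array(pts,np.float32)).astype(np.int32),1);return g>0
    def f(v):
        g=sil(v[0],v[1],v[2]/20);return -float((m&g).sum())/float((m|g).sum())
    b=min((minimize(f,[36,0,t],method="Nelder-Mead",options=dict(initial_simplex=[[36,0,t],[42,0,t],[36,7,t],[36,0,t+2]])) for t in(-1,.5,2)),key=lambda r:r.fun)
    print("fit x,y,yaw deg",np.round(b.x[:2],1),round(np.degrees(b.x[2]/20),1),round(b.fun,3))
    return p
if __name__=="__main__":
    run();o=manip.get_obs();print(o["clock"],o["position"],o["ft_force"],L(tip(o)))
E
python3 fit.py
```

```text
fit x,y,yaw deg [33.9 -3.2] -1.2 -0.965
15.0833 [0.44851732 0.08386588 0.03156178] [ 5.53287039 -0.76907078 -0.57394233] [-33.7   1. ]
```

Emit:
jog_arm --pt "-1 0 0" --pt "-2 0 0" --pt "-2 0 0" --turn '[0,0,0]'

```text
clock: 15.33
position: [0.4483, 0.0839, 0.0322]
ee_rot: [0.999, 0.031, 0.007, 0.001]
ft_force: [11.7, -0.2, -5.4]
grip_width: 0.216
```

```bash
python3 fit.py
```

```text
fit x,y,yaw deg [34.8 -3.5] -1.0 -0.958
15.4333 [0.44831722 0.08387482 0.03217745] [11.73931606  0.49934434 -5.94840519] [-33.9   1. ]
```

Emit:
jog_arm --pt "-2.1 0 -0.8" --pt "-2.2 0 -0.8" --pt "-2.2 0 -0.8" --pt "-2.2 0 -0.8" --turn '[0,0,0,0]'

```text
clock: 15.77
position: [0.4482, 0.0839, 0.032]
ee_rot: [0.999, 0.031, 0.009, 0.0]
ft_force: [13.2, -0.2, -7.3]
grip_width: 0.215
```

Emit:
jog_arm --pt "-2.2 0 -1.5" --pt "-2.3 0 -2.2" --pt "-2.3 0 -2.2" --turn '[0,0,0]'

```text
clock: 16.02
position: [0.4481, 0.084, 0.0306]
ee_rot: [0.999, 0.03, 0.011, -0.0]
ft_force: [10.8, -0.3, -2.2]
grip_width: 0.218
```

```bash
python3 - <<'E'
from fit import *
p=run();o=manip.get_obs();print(o["clock"],o["position"],o["ee_rot"],o["ft_force"],L(tip(o)))
q=manip.camera("scene")
save(q,"c10.png",(240,230,360,320),6)
E
```

```text
fit x,y,yaw deg [33.3 -3. ] -0.3 -0.95
16.1167 [0.44814629 0.08402364 0.03072551] [ 9.99477318e-01  3.02882338e-02  1.13000929e-02 -1.48185522e-04] [10.25942568 -0.08638626 -2.61242025] [-34.   1.]
```

Emit:
jog_arm --pt "-2.6 0 -1" --pt "-2.9 0 -1" --pt "-2.9 0 -1" --pt "-2.9 0 -1" --turn '[0,0,0,0]'

```text
clock: 16.5
position: [0.4481, 0.0841, 0.0307]
ee_rot: [0.999, 0.03, 0.014, -0.001]
ft_force: [15.7, -0.8, -7.3]
grip_width: 0.22
```

Emit:
jog_arm --pt "-2.7 0 -1.4" --pt "-2.7 0 -1.6" --pt "-2.7 0 -1.6" --pt "-2.7 0 -1.6" --pt "-2.7 0 -1.6" --pt "-2.7 0 -1.6" --turn '[0,0,0,0,0,0]'

```text
clock: 17.0
position: [0.448, 0.0842, 0.0301]
ee_rot: [0.999, 0.03, 0.017, -0.001]
ft_force: [13.9, -0.6, -6.1]
grip_width: 0.222
```

Emit:
jog_arm --pt "-2.7 0 -1.4" --pt "-2.7 0 -1.4" --pt "-2.7 0 -1.4" --pt "-2.7 0 -1.4" --pt "-2.7 0 -1.4" --pt "-2.7 0 -1.4" --pt "-2.7 0 -1.4" --pt "-2.7 0 -1.4" --pt "-2.7 0 -1.4" --pt "-2.7 0 -1.4" --pt "-2.7 0 -1.4" --pt "-2.7 0 -1.4" --turn '[0,0,0,0,0,0,0,0,0,0,0,0]'

```text
clock: 18.0
position: [0.4479, 0.0843, 0.0296]
ee_rot: [0.999, 0.029, 0.019, -0.002]
ft_force: [15.1, -0.1, -6.9]
grip_width: 0.217
```

```bash
python3 - <<'E'
from fit import *
o=manip.get_obs();print(o["clock"],o["position"],o["ee_rot"],o["ft_force"],L(tip(o)),o["grip_width"])
p=run()
save(p,"c10.png",(240,230,360,320),6)
E
```

```text
18.0 [0.44794112 0.08426981 0.02963544] [ 0.9993852   0.02916006  0.01940366 -0.00155592] [15.06224209 -0.1308384  -6.85334211] [-34.2   1. ] 0.2172167388956485
fit x,y,yaw deg [33.9 -3.8] -0.2 -0.943
```

View pics/c10.png

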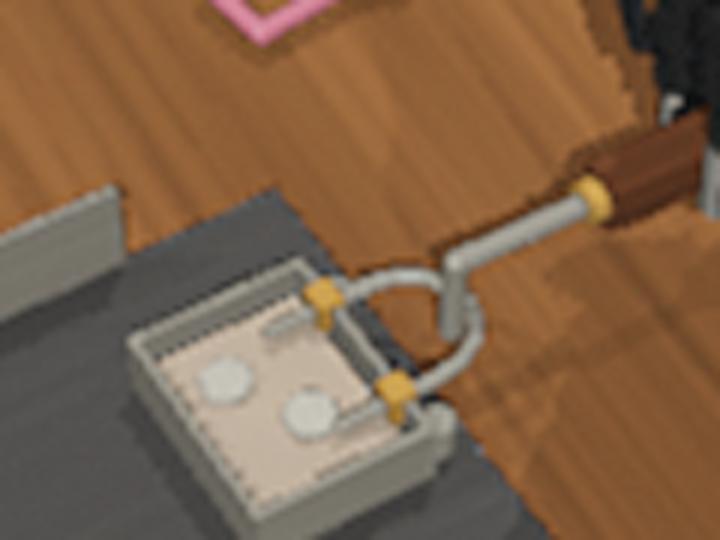

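The final view shows the tray flat and square against the studs, with the hook tip in the loop at crop (452,330). The pull has been held at 13–15.7 N for about 1.8 s. Now I unhook.

Emit:
jog_arm --pt "2 0.1 0" --pt "5 0.3 0" --pt "9 0.5 0" --pt "13 0.7 0" --pt "14 0.8 0" --pt "14 0.8 0" --turn '[0,0,0,0,0,0]'

```text
clock: 18.6
position: [0.4619, 0.0852, 0.0294]
ee_rot: [0.999, 0.029, 0.019, -0.002]
ft_force: [0.5, 0.6, -2.4]
grip_width: 0.22
```

```bash
python3 - <<'E'
from fit import *
o=manip.get_obs();print(o["clock"],o["position"],o["ee_rot"],o["ft_force"],L(tip(o)),o["grip_width"])
p=run();print(proj(p,tip(o)),[(d["at"],d["confidence"]) for d in manip.pinpoint(p,"hook_tip")])
E
```

```text
18.6 [0.46185877 0.08518727 0.02940191] [ 0.99939239  0.02916962  0.0190064  -0.00165859] [ 0.50181495  0.62840121 -2.3742847 ] [-20.3   1.2] 0.2196248889075784
fit x,y,yaw deg [36.  0.] -2.9 -0.0
[309.55647994 289.85547694] [([205.6, 144.4], 0.85), ([307.4, 290.7], 0.77), ([335.9, 136.5], 0.63), ([275.4, 228.6], 0.56), ([311.7, 305.5], 0.4)]
```

Emit:
jog_arm --pt "0 0 4" --pt "0 0 12" --pt "0 0 24" --pt "0 0 40" --turn '[0,0,0,0]'

```text
clock: 19.08
position: [0.4611, 0.0852, 0.0703]
ee_rot: [0.999, 0.029, 0.019, -0.002]
ft_force: [-0.5, 0.6, -1.3]
grip_width: 0.219
```

Emit:
jog_arm --pt "0 0 25" --pt "0 0 55" --pt "0 0 85" --pt "0 0 95" --pt "0 0 95" --turn '[0,0,0,0,0]'

```text
clock: 19.5
position: [0.4628, 0.0856, 0.1688]
ee_rot: [0.999, 0.029, 0.022, -0.001]
ft_force: [0.2, 0.4, -1.2]
grip_width: 0.218
```

```bash
python3 - <<'E'
from fit import *
o=manip.get_obs();print(o["clock"],o["position"],o["ee_rot"],o["ft_force"],o["grip_width"])
p=manip.camera("scene")
for l in("tray","tray_front","station"): print(l,[(round(d["confidence"],2),L(ray(p,d["at"],dict(tray=.006,tray_front=.028,station=0)[l]))) for d in manip.pinpoint(p,l)])
w=manip.camera("wrist")
# rod/handle axis in wrist image
for d in manip.outline_of(w,"hook_grip"):
    m=d["mask"];l,t,r,b=[int(v) for v in d["extent"]]
    if abs((l+r)/2-320)<40: print([ (v,(np.flatnonzero(m[v])[[0,-1]]).tolist()) for v in range(t+2,b-2,30) if m[v].any()],d["extent"])
run()
E
```

```text
19.5 [0.46280942 0.08559661 0.16881705] [ 0.99933367  0.02938357  0.02160648 -0.00140617] [ 0.18276788  0.42654954 -1.16936313] 0.21807427161482995
tray [(0.76, array([32. , -4.6]))]
tray_front [(0.65, array([-3. , -4.2]))]
station [(0.74, array([1.1, 1.1]))]
[(6, [306, 337]), (36, [307, 336]), (66, [306, 336]), (96, [307, 336]), (126, [307, 335]), (156, [307, 335]), (186, [296, 345]), (216, [289, 353]), (246, [289, 354]), (276, [290, 352]), (306, [289, 351]), (336, [293, 349]), (366, [293, 348]), (396, [292, 349])] [286.8, 4.6, 358.4, 428.6]Traceback (most recent call last):
  File "<stdin>", line 10, in <module>
  File "fit.py", line 5, in run
    m=manip.outline_of(p,"tray")[0]["mask"].astype(np.uint8)
      ~~~~~~~~~~~~~~~~~~~~~~~~~~^^^
IndexError: list index out of range
```

Unhooked cleanly: no force on the tool, and the hook lies unchanged in the grip. Now back above the cradle.

Emit:
jog_arm --pt "0 -12 0" --pt "-1 -40 0" --pt "-2 -75 0" --pt "-3 -112 0" --pt "-4 -149 0" --pt "-5 -186 0" --pt "-5 -223 0" --pt "-5 -260 0" --pt "-5.5 -297 0" --pt "-5.5 -325 0" --pt "-5.5 -345 0" --pt "-5.5 -351 0" --turn '[0,0,1,2,3,3.2,3.2,3.2,3.2,3.2,3.2,3.2]'

```text
clock: 20.9
position: [0.4539, -0.2696, 0.1634]
ee_rot: [0.998, 0.055, 0.017, -0.002]
ft_force: [-1.5, -0.5, -2.1]
grip_width: 0.214
```

Emit:
jog_arm --pt "0 0 0" --pt "0 0 0" --turn '[0,0]'

```text
clock: 21.07
position: [0.4536, -0.2693, 0.1627]
ee_rot: [0.998, 0.055, 0.017, -0.003]
ft_force: [-0.3, 0.4, -2.4]
grip_width: 0.221
```

```bash
python3 - <<'E'
from h import *
o=manip.get_obs();print(o["clock"],o["position"],o["ee_rot"],o["ft_force"],2*np.degrees(np.arctan2(o["ee_rot"][1],o["ee_rot"][0])))
p=manip.camera("wrist")
print([(d["at"],round(d["confidence"],2),np.round(ray(p,d["at"],.05),4)) for d in manip.pinpoint(p,"cradle_seat")])
E
```

```text
21.0667 [ 0.45362677 -0.26931658  0.16266469] [ 0.99835599  0.05482129  0.01651903 -0.00265844] [-0.25487004  0.35761558 -2.39231924] 6.286088549098803
[]
```

Emit:
jog_arm --pt "3.5 3.8 0" --pt "3.5 3.8 -20" --pt "3.5 3.8 -45" --pt "3.5 3.8 -70" --pt "3.5 3.8 -88" --pt "3.5 3.8 -100" --pt "3.5 3.8 -105" --pt "3.5 3.8 -105" --turn '[0.2,0.2,0.2,0.2,0.2,0.2,0.2,0.2]'

```text
clock: 21.83
position: [0.4576, -0.2635, 0.0575]
ee_rot: [0.998, 0.058, 0.016, -0.003]
ft_force: [-0.7, 0.5, -1.1]
grip_width: 0.22
```

```bash
python3 - <<'E'
from h import *
o=manip.get_obs();print(o["clock"],o["position"],o["ee_rot"],o["ft_force"],2*np.degrees(np.arctan2(o["ee_rot"][1],o["ee_rot"][0])))
E
```

```text
21.8333 [ 0.45756653 -0.26347401  0.05753565] [ 0.99816803  0.05817018  0.01635569 -0.0030498 ] [-0.722721    0.52254287 -1.10981422] 6.6705014608464825
```

Emit:
jog_arm --pt "-0.5 -2 0" --pt "-0.5 -2 -8" --pt "-0.5 -2 -16" --pt "-0.5 -2 -21" --pt "-0.5 -2 -24" --pt "-0.5 -2 -24" --turn '[0,0,0,0,0,0]'

```text
clock: 22.33
position: [0.4566, -0.2652, 0.0327]
ee_rot: [0.998, 0.058, 0.016, -0.003]
ft_force: [0.4, -0.7, -1.7]
grip_width: 0.219
```

Emit:
jog_arm --pt "0 0 -1" --pt "0 0 -2" --pt "0 0 -2" --turn '[0,0,0]'

```text
clock: 22.58
position: [0.4567, -0.2652, 0.0308]
ee_rot: [0.998, 0.058, 0.016, -0.003]
ft_force: [1.1, 0.4, -1.0]
grip_width: 0.216
```

Emit:
jog_arm --pt "0 0 -0.7" --pt "0 0 -1.4" --pt "0 0 -1.4" --turn '[0,0,0]'

```text
clock: 22.83
position: [0.4568, -0.2653, 0.0303]
ee_rot: [0.998, 0.058, 0.016, -0.003]
ft_force: [-3.6, 2.4, 9.7]
grip_width: 0.219
```

Emit:
jog_arm --pt "0 0 -1" --pt "0 0 -1.5" --pt "0 0 -1.5" --turn '[0,0,0]'

```text
clock: 23.08
position: [0.4569, -0.2654, 0.0301]
ee_rot: [0.998, 0.058, 0.016, -0.003]
ft_force: [-5.8, 3.5, 15.5]
grip_width: 0.222
```

Emit:
jog_arm --pt "0 0 0.2" --pt "0 0 0.2" --pt "0 0 0.2" --turn '[0,0,0]'

```text
clock: 23.33
position: [0.4573, -0.2655, 0.0306]
ee_rot: [0.998, 0.058, 0.016, -0.003]
ft_force: [-0.1, 0.2, 3.2]
grip_width: 0.22
```

Emit:
jog_arm --pt "0 0 0" --pt "0 0 0" --pt "0 0 0" --pt "0 0 0" --pt "0 0 0" --pt "0 0 0" --pt "0 0 0" --pt "0 0 0" --turn '[0,0,0,0,0,0,0,0]' --grip 85

```text
clock: 24.0
position: [0.4572, -0.2655, 0.0306]
ee_rot: [0.998, 0.058, 0.016, -0.003]
ft_force: [0.1, 0.7, 0.3]
grip_width: 1.003
```

```bash
python3 - <<'E'
from h import *
o=manip.get_obs();print(o["clock"],o["position"],o["ft_force"],o["grip_width"])
w=manip.camera("wrist")
for d in manip.outline_of(w,"hook_grip"):
    m=d["mask"];l,t,r,b=[int(v) for v in d["extent"]]
    if abs((l+r)/2-320)<40: print([ (v,(np.flatnonzero(m[v])[[0,-1]]).tolist()) for v in range(t+2,b-2,30) if m[v].any()],d["extent"])
save(w,"w11.png")
E
```

```text
24.0 [ 0.45724773 -0.26550782  0.03060271] [0.10219947 0.72518432 0.29413334] 1.0032309576405147
[(3, [306, 336]), (33, [307, 336]), (63, [307, 335]), (93, [307, 335]), (123, [306, 335]), (153, [307, 334]), (183, [297, 345]), (213, [289, 351]), (243, [289, 352]), (273, [290, 351]), (303, [290, 350]), (333, [291, 350]), (363, [292, 349]), (393, [292, 347]), (423, [297, 344])] [286.3, 1.2, 354.2, 427.4]
```

Lift away clear and check from afar.

Emit:
jog_arm --pt "0 0 10" --pt "0 0 35" --pt "0 0 70" --pt "0 0 105" --pt "0 0 140" --pt "0 0 170" --pt "-3 -3 190" --pt "-10 -15 200" --pt "-10 -15 200" --turn '[0,0,0,0,0,0,0,0,0]'

```text
clock: 24.85
position: [0.4471, -0.283, 0.2341]
ee_rot: [0.998, 0.057, 0.018, -0.001]
ft_force: [1.0, -0.9, -0.1]
grip_width: 0.994
```

```bash
python3 - <<'E'
from fit import *
o=manip.get_obs();print(o["clock"],o["position"],o["grip_width"])
w=manip.camera("wrist")
for k,z in(("hook_grip",.05),("cradle_seat",.05),("hook_tip",.01)): print("wrist",k,[(round(d["confidence"],2),np.round(ray(w,d["at"],z)[:2],4).tolist()) for d in manip.pinpoint(w,k)])
for d in manip.outline_of(w,"hook_grip"):
    m=d["mask"];l,t,r,b=[int(v) for v in d["extent"]]
    if abs((l+r)/2-320)<60 and b<330:
        for v in range(t+4,b-2,24):
            c=np.flatnonzero(m[v])
            if len(c): print(v,c[0],c[-1],np.round(ray(w,((c[0]+c[-1]+1)/2,v),.06)[:2],4))
for n in("top","scene"):
    p=manip.camera(n)
    for k,z in(("hook_grip",.05),("hook_tip",.01),("jar",0),("bench_block",0),("mallet",0)): print(n,k,[(round(d["confidence"],2),np.round(ray(p,d["at"],z)[:2],4).tolist()) for d in manip.pinpoint(p,k)])
    for k,z in(("tray",.006),("tray_front",.028),("station",0)): print(n,k,[(round(d["confidence"],2),L(ray(p,d["at"],z))) for d in manip.pinpoint(p,k)])
for i in range(2):
    try: run()
    except Exception as e: print(e)
E
```

```text
24.85 [ 0.4471272  -0.28301017  0.23412825] 0.994201758781696
wrist hook_grip [(0.74, [0.4572, -0.2618]), (0.61, [0.261, -0.1996]), (0.55, [0.4466, -0.12])]
wrist cradle_seat [(0.71, [0.4528, -0.2655])]
wrist hook_tip [(0.76, [0.5806, -0.4805]), (0.66, [0.5561, -0.1181]), (0.64, [0.5646, -0.2491]), (0.63, [0.2432, -0.3484])]
80 295 306 [ 0.5641 -0.2532]
104 296 306 [ 0.5466 -0.2553]
128 296 306 [ 0.5286 -0.2572]
152 292 310 [ 0.51   -0.2591]
176 289 313 [ 0.4909 -0.2611]
200 290 313 [ 0.4712 -0.2635]
224 290 313 [ 0.4509 -0.2656]
248 291 313 [ 0.43   -0.2682]
top hook_grip [(0.97, [0.6931, -0.3531]), (0.93, [0.4593, -0.2614]), (0.81, [0.2332, -0.1858]), (0.71, [0.4433, -0.0933])]
top hook_tip [(0.81, [0.5512, -0.1174]), (0.63, [0.5715, -0.4769]), (0.56, [0.3691, 0.341])]
top jar [(0.91, [0.683, -0.1957]), (0.71, [0.4495, -0.2708])]
top bench_block [(0.93, [0.6024, 0.311])]
top mallet []
top tray [(0.97, array([38.1, -8.9])), (0.66, array([ 19.4, 222.9]))]
top tray_front [(0.96, array([-8.2,  1.5]))]
top station [(0.73, array([ 7.1, -4.3]))]
scene hook_grip [(0.94, [0.2559, -0.1646]), (0.85, [0.4579, -0.0765]), (0.73, [0.4565, -0.2621]), (0.64, [0.7158, -0.3249])]
scene hook_tip [(0.93, [0.5792, -0.494]), (0.78, [0.569, -0.2489]), (0.71, [0.2407, -0.3665]), (0.57, [0.5595, -0.1054]), (0.49, [0.4364, -0.3122]), (0.48, [0.6218, 0.0875])]
scene jar [(0.65, [0.6853, -0.2015])]
scene bench_block [(0.97, [0.6077, 0.3038])]
scene mallet [(0.92, [0.3699, 0.3458]), (0.73, [0.5796, 0.1165])]
scene tray [(0.62, array([28.5, -7.3]))]
scene tray_front [(0.85, array([ 1.9, -6.6]))]
scene station [(0.55, array([4.2, 7.4]))]
fit x,y,yaw deg [34. -5.] -1.2 -0.949
fit x,y,yaw deg [34.4 -4.6] -0.4 -0.965
```

```bash
python3 -c "
from workcell import manip
print(manip.hand_in())"
```

```text
the job is handed in; nothing more can be done
None
```

I drew the tray to the studs with the brown cradle hook, held it there, put the hook back in its cradle and handed the job in at about 25 s.

- **Pull:** The tray was not touched by the gripper or arm. The readings during the final hold were 15.7, 13.9 and 15.1 N over about 1.8 s, with the hook barely moving (0.2 mm), so the tray was hard against the studs. The force is only read at the end of each move, so I cannot rule out brief values between those readings.
- **Tray:** The last fit from the scene camera put its origin 34 mm ahead of the station, with yaw within about 1°. It also showed the tray about 5 mm to the right of the centre line, but that camera had been reading 3 to 6 mm too far right. The trained networks' points agreed only roughly, within about 9 mm.
- **Hook:** It rests in the cradle on the same line as before, within about 1 mm, tip forward. The tool had tilted about 2° during the pull, so the hook's front settled 2 to 3 mm when I let go.
- **Bystanders:** The jar and block read within about 9 mm of where they started, and the mallet (seen only by the scene camera this time) within about 7 mm. That is the usual spread of these readings.
- **Doubtful point:** During the pull there was an extra 4 to 5 N of vertical force between hook and loop, which pulls up on the tray's front. The picture taken while it was pulled showed the tray flat.

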